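# Screw the cap back on the storage jar

### The arm

A 6-joint arm with a two-finger parallel gripper is mounted at the origin on a cart in front of the work surface, level with it; the furniture and walls round the work are solid. World frame = base frame: x ahead of the robot, y to its left, z up, the work surface at z = 0. Lengths are in m, angles in rad, forces in N, time in s.
With the tool pointing down it reaches from about 0.3 to 0.75 m from the base axis. Payload 8.5 kg.
Tool frame: the origin (TCP) lies between the finger pads; the fingertips stand ahead of it and the grasp point (between the pads) lies 5 mm behind it (manip.finger_overhang is the z of the fingertips in the tool frame, in m); z points along the fingers, y is the line along which they close (so a half turn about z gives the same grasp; the last joint's range is limited). The gripper opens to 88 mm and grips with 3 to 60 N. Pads are 18 mm wide; open, the fingers measure 123 mm over their backs; the gripper's body (75 mm by 187 mm) begins 45 mm behind the grasp point.
Start: joints at [0.937, 0.381, 1.297, -0, 1.464, -0.215], TCP at [0.224, 0.502, 0.253] pointing down, gripper open.
Joint ranges: [-3.11, 3.11], [-0.89, 2.33], [0.22, 2.48], [-1.42, 4.56], [0.17, 2.85], [-2.88, 2.88]. Speed limits (rad/s): [2.39, 2.39, 3.14, 3.14, 3.14, 3.14].

### API

Orientations are given as [roll, pitch, yaw] about the fixed x, y, z axes, in that order (R = Rz(yaw) Ry(pitch) Rx(roll)).
In Python, from rig import sensors, viewer, manip, finder gives the robot as it stands. The module is installed in compiled form; this text tells all that it offers.
- The arm moves only by the shell command python3 -m jog 'ROWS' [OPENING] [FORCE]. ROWS is JSON, a list of rows, each an object of numbers: "dx", "dy", "dz": the shift along the tool's x, y, z in m; "twist": the turn about the tool's z in degrees. In form: [{"dx": .., "dy": .., "dz": .., "twist": ..}, ...]. A call has 1 to 5 rows; each row is the pose to reach, as a shift and turn from the pose commanded when the call began, along the tool's axes at that moment; what a row does not reach only later rows make up. A row lasts 1/12 s, in which the tool goes at most 41.7 mm and 7.16 degrees, less where a joint would pass 70% of its speed; a pose out of reach is approached as far as the arm can. A call with a gripper value outside its range is refused whole. OPENING is the opening, from -1 (shut) to 1 (fully open), so that 0 is half open, set as the call begins (- or left out, the last holds). The fingers move at their own pace and stop on an object; FORCE is the grip in N (left out, the last holds). Time passes only in rows, so rows that repeat a pose let the fingers close. It gives the time, the measured TCP pose, the force, the opening and the grip force at its end, in the units of the state.
- sensors.observe(): the state, without advancing time (a new reading comes with each control period).
- viewer.grab_frame(name): name is "scene" or "top" or "wrist"; returns the picture (420x560x3 uint8, blue, green, red); there is no depth.
- viewer.camera_info(name): a dict with "fx", "fy", "cx", "cy" (pixels), "origin" and "attitude" of the camera in the world; the wrist camera has in their place "T_tool_cam" (4x4, takes a point from camera to tool coordinates, whose origin is the TCP and whose axes are the flange's). Camera axes: x right, y down, z forward; pixel columns grow to the right and rows downward; lengths in m; the calibration is good to about 2 mm. The wrist camera is an equidistant fisheye: a pixel r from the principal point sees the ray r / f radians off the axis. A picture is of the moment at which its call begins: read the wrist's pose just before it. camera_info takes no time and is no camera call.
- manip.finish_job(): hands the job in; it is judged then, once.
Trained networks look in the newest picture that a camera, given by its name, has taken for a name from the list of things; names that differ only in an ending like _2 or _b are one class to them, and where a whole thing is asked for, a point or a joint stands for the part that bears it (a point fixed in the world has none). Each returns a list of dicts, best first, with "p" (0 to 1); they miss things now and then, are a little off and sometimes report something else, mostly with a low value. They report only what shows in the picture. A call takes as long as a camera call. They do not tell look-alikes from the thing itself.
- finder.silhouettes(camera, name): "pixels" (420x560 bool, what is visible of it) and "extent" ([left, top, right, bottom] in pixels, round what is visible of it).
- finder.landmark_of(camera, name): "xy" ([column, row] in pixels: a listed point, or the origin of a listed thing).
The state is a dict: "clock": time; "joint_positions": joint angles; "joint_velocities": joint speeds; "effort": joint torques, N m; "tcp_pos": TCP position; "tcp_rot": TCP orientation; "wrist_force": force on the tool from outside, world axes, zero at the start; "moment": the same for the moment, N m; "width": opening from 0.0 (shut) to 1.0 (fully open); "finger_force": force on a finger pad.
Only numpy, scipy, OpenCV 4.12 (cv2) and the standard library are available. Lean on these libraries where they do the work, as an engineer would, in place of code of your own. Each camera call takes 0.05 s, during which the arm holds its last target. There are 200 camera calls.

### The job

The white storage jar in the sprung holder stands open. Set the orange cap on its neck, turn it gently backwards (anticlockwise seen from above) until you feel it drop into the thread, then screw it down clockwise until it stops fully home, and let go. Never force the cap, and leave the green-lidded jar, the brown bottle and the tape beside it as they are.

Things in the scene. Friction and masses are not known exactly. Their poses are not given: they have to be found in the camera images.
- cap: round orange ribbed screw cap, 60 mm across, 27 mm high, 42 to 84 g, lying open side down on the bench; grip it round its rim at any yaw. Origin: centre of its lower edge; z up through its top. Bore 53 mm across, 22.5 mm deep; inside are three lugs 120 degrees apart, 4 mm high, undersides 1.5 mm above the lower edge, reaching in to 46 mm across
- holder: wooden board 116 x 116 x 10 mm with a dark steel cup (92 mm across, 34 mm high), screwed to the bench; origin at the board's underside centre, z up. The white jar (76 mm across) is held in it on a rubber seat: beyond about 1 N of downward push it sinks 1 mm per further newton, 12 mm at most; under a turning moment it twists 0.5 rad per N m; both spring back
- mouth (a point): centre of the jar's open mouth at rim height, 88 mm above the bench when nothing presses; z up; sinks with the jar. The neck is 44 mm across with a tapered rim; the jar's shoulder starts 27 mm below the rim. Fully home, 60 to 80 degrees clockwise from the drop, the lugs meet stops and the cap turns no further: lower edge 21.4 mm below the rim. Stop at 0.3 N m; 0.8 is forcing it
- threads (a point): on the neck's axis, 8 mm below the rim, where the tops of the three equal right-hand threads (120 degrees apart, 51 mm across, 3 mm thick, lead 24 mm per turn) begin; z up. At which angle they begin is unknown: the jar stands at any turn and this yaw does not tell it. A cap just set on rides on the threads, lower edge mostly 9.5 to 15.5 mm below the rim
- thread_foot (a point): on the neck's axis, 24 mm below the rim, z up. A riding cap turned clockwise jams on a catch on each thread. Turned anticlockwise it climbs 24 mm per turn, then within 120 degrees drops 8 mm off the thread beginnings (set on by chance there, it is dropped at once, about 16.5 to 17.5 mm below the rim). A drop of 2 to 3 mm is only a catch. Some 10 degrees further back it meets and climbs over the next catch
- pigment_jar: small jar with a green lid, 46 mm across, 106 mm high, origin at the centre of its base, z up; stays where it is
- dropper_bottle: brown dropper bottle with a black top, 34 mm across, 102 mm high, origin at the centre of its base, z up; stays where it is
- tape_roll: roll of yellow tape lying flat, 56 mm across, 22 mm high, origin at the centre of its underside; stays where it is
Not all that is in view belongs to the job. What is shaped like the cap but blue or purple is not meant.

How it is judged:
On the way:
1. the cap sits on the jar's neck (horizontal distance between cap and mouth below 0.004 m and z of cap in the frame of mouth below -0.0075 m and angle between cap's own z axis and vertical below 0.1 rad), for 0.1 s.
At the end, for the whole second after the job is handed in: The cap is screwed fully home on the jar: its lower edge at least 20 mm below the jar's rim, centred on the mouth within 3 mm, level within 3 degrees, at rest (horizontal distance between cap and mouth below 0.003 m and z of cap in the frame of mouth below -0.02 m and angle between cap's own z axis and vertical below 0.05 rad and linear speed of cap below 0.01 m/s); the robot touches nothing.
It fails at once if the cap is forced: more than 40 N between the cap and the jar or its holder (contact force between cap and holder above 40 N).
It fails at once if a bystander is moved by more than 20 mm or tipped (distance of any of pigment_jar, dropper_bottle, tape_roll from where it was at the start of the episode above 0.02 m or angle between any of pigment_jar, dropper_bottle, tape_roll's own z axis and vertical above 0.5 rad).
It also fails if it takes over 64 s, if anything falls off the work surface, if the arm or the gripper's body presses on something with over 40 N, if the wrist force passes 120 N, or if a joint passes its speed limit or range.

## Working session

There is one attempt and no reset: what is moved stays moved. The work goes in short steps, Python scripts to look and compute and a shell command to move; the robot and the scene stay as the last step left them, time stands still between calls to the robot, and variables do not carry over. Pictures are saved under pics/ and viewed, at most 10 in all, crops included, and the job is handed in when it is done.

```bash
mkdir -p pics
cat > h.py <<'E'
import numpy as np, cv2
from rig import sensors, viewer, manip, finder
from scipy.spatial.transform import Rotation as R
def att(a):
    a=np.array(a,float)
    return a if a.shape==(3,3) else R.from_euler('xyz',a).as_matrix()
def ray(cam,uv,st=None):
    c=viewer.camera_info(cam); x=(uv[0]-c['cx'])/c['fx']; y=(uv[1]-c['cy'])/c['fy']
    if cam=='wrist':
        r=np.hypot(x,y); d=np.array([x/r*np.sin(r),y/r*np.sin(r),np.cos(r)]) if r>1e-9 else np.array([0,0,1.])
        T=np.array(c['T_tool_cam']); Rt=att(st['tcp_rot']); return np.array(st['tcp_pos'])+Rt@T[:3,3], Rt@T[:3,:3]@d
    return np.array(c['origin']), att(c['attitude'])@np.array([x,y,1])
def at_z(cam,uv,z,st=None):
    o,d=ray(cam,uv,st); return o+d*(z-o[2])/d[2]
E
python3 - <<'E'
from h import *
st=sensors.observe(); print(st); print(manip.finger_overhang)
for c in('scene','top','wrist'): print(c,viewer.camera_info(c))
fs={c:viewer.grab_frame(c) for c in('scene','top','wrist')}
for c in fs: cv2.imwrite(f'pics/{c}0.png',fs[c])
for n,z in(('cap',0),('mouth',.088),('holder',0),('pigment_jar',0),('dropper_bottle',0),('tape_roll',0)):
  for c in('top','scene'):
    for d in finder.landmark_of(c,n)[:3]: print(n,c,round(d['p'],2),np.round(d['xy'],1),np.round(at_z(c,d['xy'],z),4))
E
```

```text
{'clock': 0.0, 'joint_positions': array([ 9.36701414e-01,  3.81197793e-01,  1.29823720e+00,  6.70442394e-06,
        1.46359964e+00, -2.15286625e-01]), 'joint_velocities': array([-2.63440435e-04,  5.04762279e-04, -1.13475457e-03,  5.18699134e-05,
       -5.80030018e-04, -1.68774603e-03]), 'effort': array([-5.11492162e-04, -4.37938893e+01, -2.24548781e+01,  7.13618263e-02,
        3.53725220e-02, -9.95374126e-05]), 'tcp_pos': array([0.22350978, 0.50225942, 0.25214474]), 'tcp_rot': array([-3.14018538e+00, -3.14558116e-04,  2.72278342e+00]), 'wrist_force': array([3.06023758e-01, 9.95761474e-04, 1.13448726e+00]), 'moment': array([0.00406256, 0.02724592, 0.02120246]), 'finger_force': 0.0, 'width': 1.0010348771250042}
0.014
scene {'fx': 444.95826725769797, 'fy': 444.95826725769797, 'cx': 283.02072889356253, 'cy': 204.64738470482664, 'origin': array([ 0.09008336, -0.79977695,  0.47361054]), 'attitude': array([-2.03105702,  0.01918267, -0.61585711])}
top {'fx': 424.8507002789387, 'fy': 424.8507002789387, 'cx': 274.6953247067329, 'cy': 204.53884423662345, 'origin': array([ 0.42009176, -0.1104
[... 935 characters left out ...]
[238.4 213.4] [ 0.4452 -0.1396  0.088 ]
mouth scene 0.38 [264.7 279.8] [ 0.3698 -0.3455  0.088 ]
holder top 0.64 [274.9 264.7] [ 0.4501 -0.1302  0.    ]
holder scene 0.89 [236.9 251.9] [ 0.4403 -0.131   0.    ]
pigment_jar top 0.81 [219.4 259.2] [0.4624 0.0025 0.    ]
pigment_jar scene 0.84 [221.4 220.2] [0.4789 0.0056 0.    ]
dropper_bottle top 0.75 [319.8 237.2] [ 0.5166 -0.2386  0.    ]
dropper_bottle top 0.41 [274.6 263. ] [ 0.4541 -0.1294  0.    ]
dropper_bottle scene 0.9 [296.8 265.7] [ 0.5062 -0.2407  0.    ]
tape_roll top 0.82 [318.8 273.5] [ 0.4298 -0.235   0.    ]
tape_roll top 0.35 [321.7 241.4] [ 0.5064 -0.2431  0.    ]
tape_roll scene 0.84 [262.9 282. ] [ 0.4274 -0.2454  0.    ]
```

View pics/top0.png

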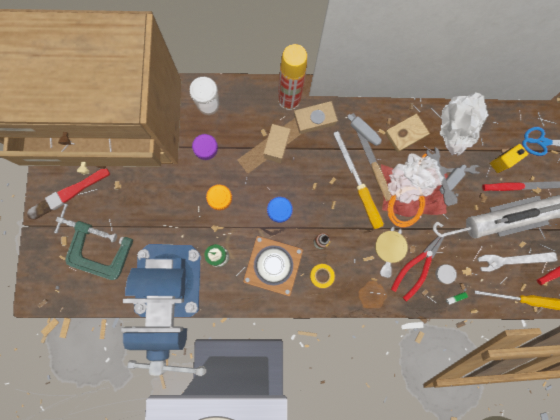

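View pics/scene0.png

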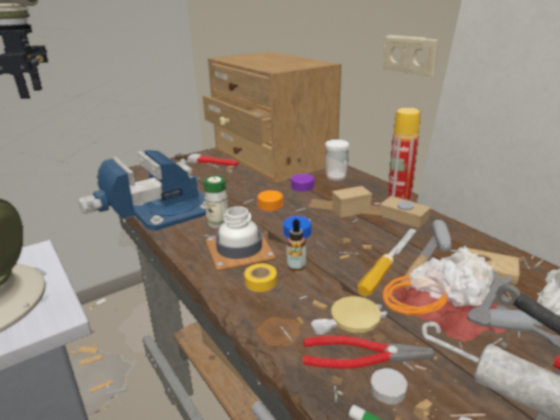

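The orange cap shows at top (219,197) and scene (270,201), at about (0.61, 0.004). The open jar is at top (273,264), at about (0.45, -0.13), with the neighbours clear of it. I'll approach the cap now.

```bash
python3 -m jog '[{"dx":-0.034,"dy":-0.0215},{"dx":-0.068,"dy":-0.043},{"dx":-0.102,"dy":-0.0645},{"dx":-0.136,"dy":-0.086},{"dx":-0.170,"dy":-0.107}]' 1
python3 -m jog '[{"dx":-0.034,"dy":-0.0215},{"dx":-0.068,"dy":-0.043},{"dx":-0.102,"dy":-0.0645},{"dx":-0.136,"dy":-0.086},{"dx":-0.170,"dy":-0.107}]'
python3 -m jog '[{"dx":-0.034,"dy":-0.0215},{"dx":-0.068,"dy":-0.043},{"dx":-0.102,"dy":-0.0645},{"dx":-0.136,"dy":-0.086},{"dx":-0.170,"dy":-0.107}]'
for i in 1 2 3 4; do python3 -m jog '[{"twist":7},{"twist":14},{"twist":21},{"twist":28},{"twist":35}]'; done
python3 -m jog '[{"twist":7},{"twist":14},{"twist":16},{"twist":16},{"twist":16}]'
python3 - <<'E'
from h import *
st=sensors.observe(); print(st['clock'],st['tcp_pos'],st['tcp_rot'],st['joint_positions'])
cv2.imwrite('pics/w1.png',viewer.grab_frame('wrist'))
for n,z in(('cap',0),('mouth',.088)):
    for d in finder.landmark_of('wrist',n)[:3]: print(n,round(d['p'],2),np.round(d['xy'],1),np.round(at_z('wrist',d['xy'],z,st),4))
E
```

```text
0.75 [0.22365837 0.50245687 0.25275094] [ 3.14159243e+00 -1.88353768e-05  2.72274965e+00] [ 9.36691164e-01  3.80603818e-01  1.29738641e+00  1.85557951e-05
  1.46360623e+00 -2.15264146e-01]schema error: expected keys dx, dy, dz, twist
schema error: expected keys dx, dy, dz, twist
schema error: expected keys dx, dy, dz, twist
schema error: expected keys dx, dy, dz, twist
schema error: expected keys dx, dy, dz, twist
schema error: expected keys dx, dy, dz, twist
schema error: expected keys dx, dy, dz, twist
schema error: expected keys dx, dy, dz, twist
```

```bash
python3 -m jog '[{"dx":-0.034,"dy":-0.0215,"dz":0,"twist":0},{"dx":-0.068,"dy":-0.043,"dz":0,"twist":0},{"dx":-0.102,"dy":-0.0645,"dz":0,"twist":0},{"dx":-0.136,"dy":-0.086,"dz":0,"twist":0},{"dx":-0.170,"dy":-0.107,"dz":0,"twist":0}]' 1
python3 -m jog '[{"dx":-0.034,"dy":-0.0215,"dz":0,"twist":0},{"dx":-0.068,"dy":-0.043,"dz":0,"twist":0},{"dx":-0.102,"dy":-0.0645,"dz":0,"twist":0},{"dx":-0.136,"dy":-0.086,"dz":0,"twist":0},{"dx":-0.170,"dy":-0.107,"dz":0,"twist":0}]'
python3 -m jog '[{"dx":-0.034,"dy":-0.0215,"dz":0,"twist":0},{"dx":-0.068,"dy":-0.043,"dz":0,"twist":0},{"dx":-0.102,"dy":-0.0645,"dz":0,"twist":0},{"dx":-0.136,"dy":-0.086,"dz":0,"twist":0},{"dx":-0.170,"dy":-0.107,"dz":0,"twist":0}]'
for i in 1 2 3 4; do python3 -m jog '[{"dx":0,"dy":0,"dz":0,"twist":7},{"dx":0,"dy":0,"dz":0,"twist":14},{"dx":0,"dy":0,"dz":0,"twist":21},{"dx":0,"dy":0,"dz":0,"twist":28},{"dx":0,"dy":0,"dz":0,"twist":35}]'; done
python3 -m jog '[{"dx":0,"dy":0,"dz":0,"twist":7},{"dx":0,"dy":0,"dz":0,"twist":14},{"dx":0,"dy":0,"dz":0,"twist":16},{"dx":0,"dy":0,"dz":0,"twist":16}]'
python3 - <<'E'
from h import *
st=sensors.observe(); print(st['clock'],st['tcp_pos'],st['tcp_rot'],st['joint_positions'])
cv2.imwrite('pics/w1.png',viewer.grab_frame('wrist'))
for n,z in(('cap',0),('mouth',.088)):
    for d in finder.landmark_of('wrist',n)[:3]: print(n,round(d['p'],2),np.round(d['xy'],1),np.round(at_z('wrist',d['xy'],z,st),4))
E
```

```text
clock: 1.32
tcp_pos: [0.336, 0.3339, 0.2529]
tcp_rot: [3.141, 0.0, 2.723]
wrist_force: [1.2, -1.0, -0.9]
width: 0.999
finger_force: 0.0
clock: 1.73
tcp_pos: [0.448, 0.1668, 0.253]
tcp_rot: [3.141, 0.0, 2.723]
wrist_force: [-0.2, 0.3, 0.5]
width: 1.001
finger_force: 0.0
clock: 2.15
tcp_pos: [0.5598, -0.0002, 0.2528]
tcp_rot: [3.142, 0.0, 2.722]
wrist_force: [0.5, -0.6, 0.1]
width: 0.998
finger_force: 0.0
clock: 2.57
tcp_pos: [0.5591, 0.0017, 0.2527]
tcp_rot: [-3.142, -0.0, 2.106]
wrist_force: [0.2, 0.1, -0.2]
width: 0.999
finger_force: 0.0
clock: 2.98
tcp_pos: [0.559, 0.0018, 0.2527]
tcp_rot: [-3.142, -0.0, 1.495]
wrist_force: [0.9, -0.5, 0.4]
width: 0.999
finger_force: 0.0
clock: 3.4
tcp_pos: [0.559, 0.0018, 0.2527]
tcp_rot: [-3.142, 0.0, 0.884]
wrist_force: [-0.8, 0.0, -0.1]
width: 0.997
finger_force: 0.0
clock: 3.82
tcp_pos: [0.559, 0.0018, 0.2527]
tcp_rot: [3.142, 0.0, 0.273]
wrist_force: [0.9, -0.3, 0.9]
width: 1.003
finger_force: 0.0
clock: 4.15
tcp_pos: [0.559, 0.0018, 0.2528]
tcp_rot: [3.142, -0.0, -0.001]
wrist_force: [-0.4, 0.1, 0.6]
width: 1.006
finger_force: 0.0
4.15 [0.55904939 0.00178214 0.25279065] [ 3.14156968e+00 -6.41241383e-05 -1.15880371e-03] [-2.08564339e-01  3.96536031e-01  1.27175765e+00 -9.31936847e-06
  1.47323149e+00  1.36339170e+00]
cap 0.84 [398.5 164.9] [ 0.5806 -0.1415  0.    ]
cap 0.78 [280.1 139.1] [0.6089 0.0048 0.    ]
cap 0.71 [248.4  30.6] [0.7404 0.0416 0.    ]
mouth 0.61 [284.2 249.3] [5.074e-01 4.000e-04 8.800e-02]
```

View pics/w1.png

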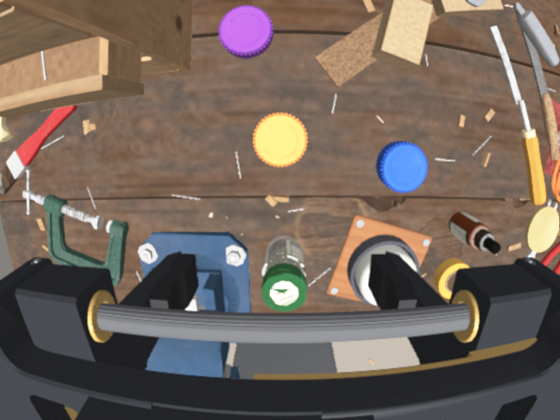

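The orange cap is at (280,139), between the blue one (402,167) and the purple one (246,31). The detections agree on about (0.609, 0.005). I'll move down above it and measure more closely.

```bash
python3 -m jog '[{"dx":0.01,"dy":-0.001,"dz":0.03,"twist":0},{"dx":0.02,"dy":-0.002,"dz":0.06,"twist":0},{"dx":0.03,"dy":-0.003,"dz":0.09,"twist":0},{"dx":0.04,"dy":-0.003,"dz":0.12,"twist":0},{"dx":0.05,"dy":-0.003,"dz":0.14,"twist":0}]'
python3 -m jog '[{"dx":0,"dy":0,"dz":0,"twist":0}]'
cat >> h.py <<'E'
def orange(cam):
    im=viewer.grab_frame(cam); hsv=cv2.cvtColor(im,cv2.COLOR_BGR2HSV)
    m=cv2.inRange(hsv,(8,150,150),(24,255,255)); m=cv2.morphologyEx(m,cv2.MORPH_CLOSE,np.ones((7,7)))
    return im,m
def circ(cam,m,z,st):
    cs,_=cv2.findContours(m,cv2.RETR_EXTERNAL,cv2.CHAIN_APPROX_NONE); c=max(cs,key=cv2.contourArea)[:,0]
    P=np.array([at_z(cam,p,z,st)[:2] for p in c]); (x,y),r=cv2.minEnclosingCircle(P.astype(np.float32)); e=cv2.fitEllipse(P.astype(np.float32)*1000)
    return (x,y,r),e,c.min(0),c.max(0)
E
python3 - <<'E'
from h import *
st=sensors.observe(); print(st['tcp_pos'],st['tcp_rot'])
im,m=orange('wrist'); cv2.imwrite('pics/w2.png',im)
print(circ('wrist',m,.027,st),circ('wrist',m,.0,st))
for d in finder.landmark_of('wrist','cap')[:2]: print(d['p'],d['xy'],at_z('wrist',d['xy'],0,st))
E
```

```text
clock: 4.72
tcp_pos: [0.6086, 0.005, 0.1099]
tcp_rot: [-3.141, 0.003, 0.001]
wrist_force: [0.1, 0.1, -0.1]
width: 0.997
finger_force: 0.0
clock: 4.8
tcp_pos: [0.6084, 0.005, 0.1084]
tcp_rot: [-3.14, 0.007, 0.001]
wrist_force: [-0.6, 0.3, -0.5]
width: 1.002
finger_force: 0.0
[0.60840674 0.00496036 0.10840649] [-3.14030528e+00  6.73120609e-03  1.05888769e-03]
((0.6130337119102478, 0.0051899319514632225, 0.03128683567047119), ((611.7453002929688, 5.132389068603516), (56.304473876953125, 59.58853530883789), 89.86021423339844), array([241, 175], dtype=int32), array([325, 261], dtype=int32)) ((0.6042772531509399, 0.005198173690587282, 0.035268209874629974), ((602.8242797851562, 5.133286476135254), (63.49242401123047, 67.19573211669922), 89.86016082763672), array([241, 175], dtype=int32), array([325, 261], dtype=int32))
0.96 [282.0, 211.8] [0.61072944 0.00573344 0.        ]
0.85 [447.0, 247.1] [ 0.57900194 -0.1381152   0.        ]
```

View pics/w2.png

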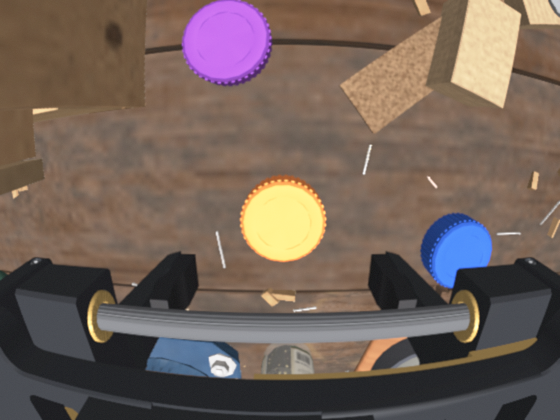

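The cap is centred at about (0.611, 0.0055), with an apparent width of 59.6 mm against the given 60. I'll squeeze it at two yaws 90° apart so that it ends up centred in both axes.

```bash
python3 -m jog '[{"dx":0.0025,"dy":-0.0005,"dz":0,"twist":-7},{"dx":0.0025,"dy":-0.0005,"dz":0,"twist":-14},{"dx":0.0025,"dy":-0.0005,"dz":0,"twist":-21},{"dx":0.0025,"dy":-0.0005,"dz":0,"twist":-28},{"dx":0.0025,"dy":-0.0005,"dz":0,"twist":-35}]'
python3 -m jog '[{"dx":0,"dy":0,"dz":0.005,"twist":-7},{"dx":0,"dy":0,"dz":0.01,"twist":-14},{"dx":0,"dy":0,"dz":0.015,"twist":-21},{"dx":0,"dy":0,"dz":0.02,"twist":-28},{"dx":0,"dy":0,"dz":0.025,"twist":-35}]'
python3 -m jog '[{"dx":0,"dy":0,"dz":0.005,"twist":-7},{"dx":0,"dy":0,"dz":0.01,"twist":-14},{"dx":0,"dy":0,"dz":0.015,"twist":-20},{"dx":0,"dy":0,"dz":0.015,"twist":-20}]'
python3 -c "
from h import *
s=sensors.observe(); print(s['joint_positions'],s['tcp_pos'],s['tcp_rot'])"
```

```text
clock: 5.32
tcp_pos: [0.6118, 0.0052, 0.1153]
tcp_rot: [3.139, -0.002, 0.618]
wrist_force: [-0.3, 0.2, 0.7]
width: 1.002
finger_force: 0.0
clock: 5.73
tcp_pos: [0.6119, 0.0052, 0.0901]
tcp_rot: [3.138, -0.001, 1.228]
wrist_force: [-1.0, 0.1, 0.0]
width: 0.999
finger_force: 0.0
clock: 6.07
tcp_pos: [0.6115, 0.0053, 0.0742]
tcp_rot: [3.14, 0.0, 1.575]
wrist_force: [0.2, 0.2, 0.7]
width: 1.001
finger_force: 0.0
[-1.84721447e-01  6.57637662e-01  1.36160896e+00 -7.18150954e-05
  1.12061249e+00 -1.88942757e-01] [0.61153468 0.00525184 0.07419635] [3.13990212e+00 3.89156975e-04 1.57504850e+00]
```

```bash
python3 -m jog '[{"dx":0,"dy":0,"dz":0.02,"twist":0},{"dx":0,"dy":0,"dz":0.038,"twist":0},{"dx":0,"dy":0,"dz":0.05,"twist":0},{"dx":0,"dy":0,"dz":0.056,"twist":0},{"dx":0,"dy":0,"dz":0.056,"twist":0}]'
python3 -m jog '[{"dx":0,"dy":0,"dz":0,"twist":0},{"dx":0,"dy":0,"dz":0,"twist":0},{"dx":0,"dy":0,"dz":0,"twist":0},{"dx":0,"dy":0,"dz":0,"twist":0},{"dx":0,"dy":0,"dz":0,"twist":0}]' 0 6
```

```text
clock: 6.48
tcp_pos: [0.6113, 0.0053, 0.0165]
tcp_rot: [-3.141, -0.0, 1.57]
wrist_force: [-0.6, 0.7, 0.1]
width: 0.999
finger_force: 0.0
clock: 6.9
tcp_pos: [0.6118, 0.0053, 0.0173]
tcp_rot: [3.141, 0.0, 1.571]
wrist_force: [-0.7, -0.4, 3.1]
width: 0.682
finger_force: 6.0
```

```bash
python3 -m jog '[{"dx":0,"dy":0,"dz":0,"twist":0},{"dx":0,"dy":0,"dz":0,"twist":0},{"dx":0,"dy":0,"dz":0,"twist":0}]' 0.7
python3 -m jog '[{"dx":0,"dy":0,"dz":0,"twist":6},{"dx":0,"dy":0,"dz":0,"twist":13},{"dx":0,"dy":0,"dz":0,"twist":20},{"dx":0,"dy":0,"dz":0,"twist":27},{"dx":0,"dy":0,"dz":0,"twist":34}]'
python3 -m jog '[{"dx":0,"dy":0,"dz":0,"twist":7},{"dx":0,"dy":0,"dz":0,"twist":14},{"dx":0,"dy":0,"dz":0,"twist":21},{"dx":0,"dy":0,"dz":0,"twist":28},{"dx":0,"dy":0,"dz":0,"twist":35}]'
python3 -m jog '[{"dx":0,"dy":0,"dz":0,"twist":7},{"dx":0,"dy":0,"dz":0,"twist":14},{"dx":0,"dy":0,"dz":0,"twist":21},{"dx":0,"dy":0,"dz":0,"twist":21}]'
python3 -m jog '[{"dx":0,"dy":0,"dz":0,"twist":0},{"dx":0,"dy":0,"dz":0,"twist":0},{"dx":0,"dy":0,"dz":0,"twist":0},{"dx":0,"dy":0,"dz":0,"twist":0},{"dx":0,"dy":0,"dz":0,"twist":0}]' 0 25
```

```text
clock: 7.15
tcp_pos: [0.6115, 0.0053, 0.0168]
tcp_rot: [-3.142, 0.0, 1.571]
wrist_force: [0.5, -0.3, 0.3]
width: 0.849
finger_force: 0.0
clock: 7.57
tcp_pos: [0.6115, 0.0053, 0.0167]
tcp_rot: [-3.141, 0.0, 0.971]
wrist_force: [-1.1, -0.2, -0.6]
width: 0.851
finger_force: 0.0
clock: 7.98
tcp_pos: [0.6115, 0.0053, 0.0167]
tcp_rot: [-3.141, 0.0, 0.361]
wrist_force: [0.0, 0.3, 0.3]
width: 0.848
finger_force: 0.0
clock: 8.32
tcp_pos: [0.6115, 0.0053, 0.0167]
tcp_rot: [-3.142, 0.0, -0.004]
wrist_force: [-0.2, 0.3, -0.4]
width: 0.849
finger_force: 0.0
clock: 8.73
tcp_pos: [0.6115, 0.0053, 0.0167]
tcp_rot: [3.142, 0.0, 0.001]
wrist_force: [0.2, -0.3, -0.6]
width: 0.678
finger_force: 25.0
```

```bash
python3 -m jog '[{"dx":0,"dy":0,"dz":-0.02,"twist":0},{"dx":0,"dy":0,"dz":-0.06,"twist":0},{"dx":0,"dy":0,"dz":-0.1,"twist":0},{"dx":0,"dy":0,"dz":-0.14,"twist":0},{"dx":0,"dy":0,"dz":-0.18,"twist":0}]'
python3 -m jog '[{"dx":-0.03,"dy":0.019,"dz":0,"twist":0},{"dx":-0.06,"dy":0.038,"dz":0,"twist":0},{"dx":-0.09,"dy":0.057,"dz":0,"twist":0},{"dx":-0.12,"dy":0.076,"dz":0,"twist":0},{"dx":-0.15,"dy":0.095,"dz":0,"twist":0}]'
python3 -m jog '[{"dx":-0.03,"dy":0.019,"dz":0,"twist":0},{"dx":-0.055,"dy":0.035,"dz":0,"twist":0},{"dx":-0.066,"dy":0.04,"dz":0,"twist":0},{"dx":-0.066,"dy":0.04,"dz":0,"twist":0}]'
python3 - <<'E'
from h import *
st=sensors.observe(); print(st['tcp_pos'],st['tcp_rot'],st['joint_positions'])
cv2.imwrite('pics/w3.png',viewer.grab_frame('wrist'))
for n,z in(('mouth',.088),('threads',.080),('thread_foot',.064),('holder',0),('cap',0)):
    for d in finder.landmark_of('wrist',n)[:2]: print(n,round(d['p'],2),np.round(d['xy'],1),np.round(at_z('wrist',d['xy'],z,st),4))
E
```

```text
clock: 9.15
tcp_pos: [0.6111, 0.0054, 0.1987]
tcp_rot: [-3.142, 0.0, 0.001]
wrist_force: [1.3, -0.5, -0.0]
width: 0.672
finger_force: 25.0
clock: 9.57
tcp_pos: [0.4599, -0.0901, 0.1967]
tcp_rot: [3.141, -0.0, 0.001]
wrist_force: [0.4, -0.0, 0.4]
width: 0.67
finger_force: 25.0
clock: 9.9
tcp_pos: [0.3938, -0.1304, 0.197]
tcp_rot: [3.141, 0.0, -0.002]
wrist_force: [0.0, 0.4, 0.0]
width: 0.671
finger_force: 25.0
[ 0.393786   -0.13042433  0.19697258] [ 3.14149539e+00  3.32906944e-04 -2.01625887e-03] [-6.06859887e-01  2.02985249e-01  1.73864601e+00 -2.88925234e-04
  1.20017995e+00  9.66057358e-01]
mouth 0.81 [278.8 145.9] [ 0.447  -0.1276  0.088 ]
threads 0.92 [278.8 143.9] [ 0.4479 -0.1275  0.08  ]
thread_foot 0.84 [278.5 143.4] [ 0.4471 -0.1271  0.064 ]
holder 0.98 [277.3 138.7] [ 0.4473 -0.1251  0.    ]
cap 0.77 [293.6  10.5] [ 0.5808 -0.1416  0.    ]
cap 0.74 [279.  269.8] [ 0.3035 -0.1261  0.    ]
```

View pics/w3.png

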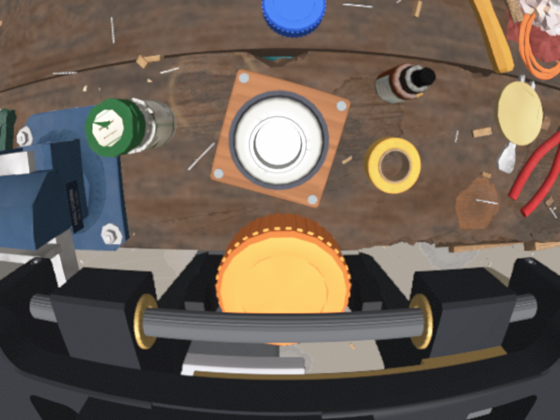

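The open white jar is at (278,146), the cap is held at (283,285), and the neighbours are untouched. I'll refine the mouth position and use the held cap to check the calibration bias.

Run:
```python
from h import *
st={'tcp_pos':[0.393786,-0.13042433,0.19697258],'tcp_rot':[3.14149539,3.3e-4,-2.0e-3]}
im=cv2.imread('pics/w3.png'); hsv=cv2.cvtColor(im,cv2.COLOR_BGR2HSV)
m=cv2.inRange(hsv,(10,100,170),(30,255,255)); m[:210]=0
k=cv2.morphologyEx(m,cv2.MORPH_OPEN,np.ones((5,5)))
cs,_=cv2.findContours(k,0,1); c=max(cs,key=cv2.contourArea)[:,0]; c=c[c[:,1]<295]
def fit(P):
    A=np.c_[2*P,np.ones(len(P))]; s=np.linalg.lstsq(A,(P**2).sum(1),rcond=None)[0]; return s[:2],np.sqrt(s[2]+s[:2]@s[:2])
P=np.array([at_z('wrist',p,.2073,st)[:2] for p in c]); print('cap',fit(P),'rel tcp',fit(P)[0]-np.array(st['tcp_pos'][:2]))
# dark cup ring outer and neck circles
crop=im[60:230,190:370]; cv2.imwrite('pics/crop.png',cv2.resize(crop,None,fx=4,fy=4,interpolation=cv2.INTER_CUBIC)[:600,:720])
g=cv2.cvtColor(im,cv2.COLOR_BGR2GRAY)
b=np.uint8((g<95)&(hsv[...,1]<90))*255; b[:70]=0;b[215:]=0;b[:,:200]=0;b[:,360:]=0
cs,_=cv2.findContours(b,0,1); c=max(cs,key=cv2.contourArea)
print(cv2.fitEllipse(c))
c=cv2.convexHull(c)[:,0]
for z in(.034,.044):
  P=np.array([at_z('wrist',p,z,st)[:2] for p in c]); print('cup',z,fit(P))
```

```text
cap (array([ 0.39609841, -0.13033125]), np.float64(0.028458750727245775)) rel tcp [2.31240744e-03 9.30777172e-05]
((344.8175964355469, 163.48110961914062), (29.316892623901367, 89.4709243774414), 12.032554626464844)
cup 0.034 (array([ 0.43285893, -0.18219005]), np.float64(0.03729389682355667))
cup 0.044 (array([ 0.43399361, -0.18042224]), np.float64(0.03602337008219397))
```

View pics/crop.png

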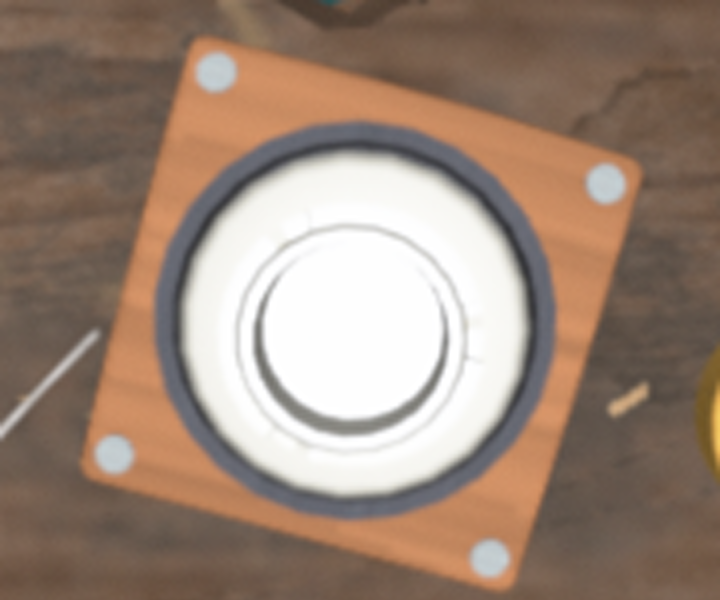

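Run:
```python
from h import *
st={'tcp_pos':[0.393786,-0.13042433,0.19697258],'tcp_rot':[3.14149539,3.3e-4,-2.0e-3]}
def c(u0,u1,v0,v1,z):
    u=lambda a:190+a/4-.4; v=lambda a:60+a/4-.4
    L,R_,T,B=[at_z('wrist',p,z,st)[:2] for p in((u(u0),v((v0+v1)/2)),(u(u1),v((v0+v1)/2)),(u((u0+u1)/2),v(v0)),(u((u0+u1)/2),v(v1)))]
    print(z,'centre',(T[0]+B[0])/2,(L[1]+R_[1])/2,'dia',abs(L[1]-R_[1]),T[0]-B[0])
for z in(.088,.084,.080): c(236,466,224,452,z)
for z in(.034,.044): c(155,555,120,518,z)
# screws diagonal centre at z=.01
P=[at_z('wrist',(190+a/4-.4,60+b/4-.4),.011,st)[:2] for a,b in((216,72),(606,184),(490,558),(114,454))]
print('screws',np.mean(P,0))
```

```text
0.088 centre 0.44819970138074056 -0.12647807967999805 dia 0.04226332485745703 0.04233112951457285
0.084 centre 0.44789968806473024 -0.12641426317100865 dia 0.042969092831945874 0.043038029779426334
0.08 centre 0.44759967474871987 -0.12635044666201928 dia 0.04367486080643476 0.04374493004427987
0.034 centre 0.44820413938667203 -0.12647993444728706 dia 0.09033754447120873 0.09085503425432068
0.044 centre 0.44881604014713705 -0.12661006221054794 dia 0.08725992921038662 0.08775978917565092
screws [ 0.44789065 -0.12652163]
```

The mouth circle, the cup and the holder screws all agree on (0.448, -0.1265). I'll move over it and descend.

```bash
python3 -m jog '[{"dx":0.03,"dy":-0.002,"dz":0,"twist":0},{"dx":0.054,"dy":-0.004,"dz":0.02,"twist":0},{"dx":0.054,"dy":-0.004,"dz":0.05,"twist":0},{"dx":0.054,"dy":-0.004,"dz":0.075,"twist":0},{"dx":0.054,"dy":-0.004,"dz":0.082,"twist":0}]'
python3 -m jog '[{"dx":0,"dy":0,"dz":0,"twist":0},{"dx":0,"dy":0,"dz":0,"twist":0}]'
python3 - <<'E'
from h import *
s=sensors.observe(); print(s['joint_positions'],s['tcp_pos'],s['tcp_rot'],s['wrist_force'],s['moment'])
cv2.imwrite('pics/s4.png',viewer.grab_frame('scene')[130:300,150:360].repeat(3,0).repeat(3,1))
E
```

```text
clock: 10.62
tcp_pos: [0.4488, -0.1244, 0.1115]
tcp_rot: [-3.139, 0.005, 0.002]
wrist_force: [-1.0, 0.7, -1.2]
width: 0.67
finger_force: 25.0
clock: 10.78
tcp_pos: [0.4501, -0.1257, 0.1154]
tcp_rot: [3.141, -0.0, 0.001]
wrist_force: [-0.2, -0.2, -1.3]
width: 0.675
finger_force: 25.0
[-5.26581781e-01  4.00230447e-01  1.72917377e+00  1.28696841e-06
  1.01168437e+00  1.04368859e+00] [ 0.45005888 -0.12572246  0.11541014] [ 3.14134003e+00 -4.36196209e-04  5.25333133e-04] [-0.15420632 -0.15812799 -1.25186196] [ 0.0186148   0.15414868 -0.03230677]
```

View pics/s4.png

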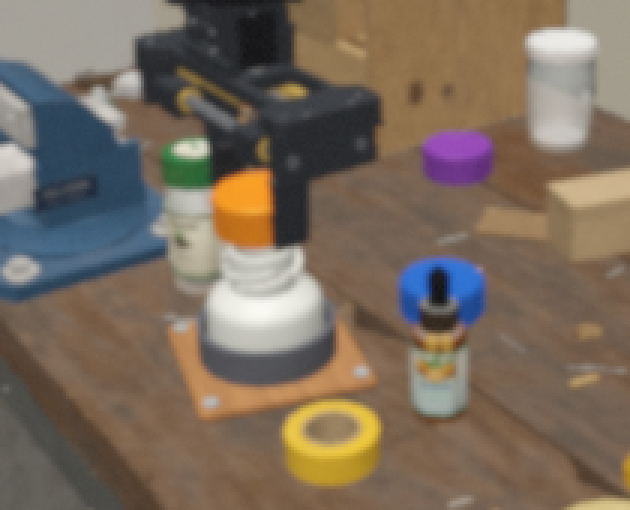

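The cap is just above the neck and the bystanders are clear. I'll correct the position by 2 mm and lower gently.

```bash
python3 -m jog '[{"dx":-0.002,"dy":0.001,"dz":0,"twist":0},{"dx":-0.002,"dy":0.001,"dz":0.006,"twist":0},{"dx":-0.002,"dy":0.001,"dz":0.011,"twist":0},{"dx":-0.002,"dy":0.001,"dz":0.014,"twist":0}]'
python3 -m jog '[{"dx":0,"dy":0,"dz":0.002,"twist":0},{"dx":0,"dy":0,"dz":0.004,"twist":0},{"dx":0,"dy":0,"dz":0.006,"twist":0},{"dx":0,"dy":0,"dz":0.006,"twist":0}]'
python3 -m jog '[{"dx":0,"dy":0,"dz":0.002,"twist":0},{"dx":0,"dy":0,"dz":0.003,"twist":0},{"dx":0,"dy":0,"dz":0.003,"twist":0}]'
python3 -c "
from h import *
s=sensors.observe(); print(s['tcp_pos'],s['tcp_rot'],s['wrist_force'],s['moment'])"
```

```text
clock: 11.17
tcp_pos: [0.4474, -0.1267, 0.1005]
tcp_rot: [3.142, -0.0, -0.0]
wrist_force: [-0.5, -0.7, -0.4]
width: 0.672
finger_force: 25.0
clock: 11.5
tcp_pos: [0.4476, -0.1267, 0.0945]
tcp_rot: [-3.142, 0.0, 0.0]
wrist_force: [0.5, 0.2, 0.8]
width: 0.674
finger_force: 25.0
clock: 11.75
tcp_pos: [0.4477, -0.1268, 0.0918]
tcp_rot: [3.141, -0.0, 0.0]
wrist_force: [-0.4, -0.8, 3.5]
width: 0.673
finger_force: 25.0
[ 0.4476518  -0.12676233  0.09182423] [ 3.14139799e+00 -3.34289322e-04  6.88821146e-05] [-0.37245647 -0.80141042  3.52388691] [ 0.04033114  0.17137722 -0.01996488]
```

Contact: the cap rides about 10 mm below the rim, near the thread beginnings, with little side force. I'll turn it back in small steps and watch for the force to fall off.

```bash
cat > s.py <<'E'
from h import *
s=sensors.observe(); p=s['tcp_pos']; f=s['wrist_force'][2]+.6
edge=p[2]-.0167; print('t %.2f edge z %.2f mm, yaw %.1f, Fz %.1f Fxy %.1f %.1f Mz %.3f est below rim %.1f'%(s['clock'],edge*1e3,np.degrees(s['tcp_rot'][2]),f,*s['wrist_force'][:2],s['moment'][2],88-max(0,f-1)-edge*1e3))
E
for i in 1 2 3; do python3 -m jog '[{"dx":0,"dy":0,"dz":0,"twist":-2},{"dx":0,"dy":0,"dz":0,"twist":-4},{"dx":0,"dy":0,"dz":0,"twist":-6}]' >/dev/null; python3 s.py; done
```

```text
t 12.00 edge z 75.23 mm, yaw 6.1, Fz 1.2 Fxy 0.2 0.2 Mz -0.009 est below rim 12.5
t 12.25 edge z 74.95 mm, yaw 12.1, Fz -0.1 Fxy -0.2 0.0 Mz 0.039 est below rim 13.0
t 12.50 edge z 74.94 mm, yaw 18.1, Fz 1.2 Fxy 0.3 -0.5 Mz 0.019 est below rim 12.8
```

```bash
for i in 1 2 3 ; do python3 -m jog '[{"dx":0,"dy":0,"dz":0.001,"twist":0},{"dx":0,"dy":0,"dz":0.002,"twist":0},{"dx":0,"dy":0,"dz":0.002,"twist":0}]' >/dev/null; python3 s.py; done
```

```text
t 12.75 edge z 72.86 mm, yaw 17.9, Fz 1.4 Fxy -0.8 0.4 Mz -0.013 est below rim 14.7
t 13.00 edge z 71.00 mm, yaw 18.0, Fz 2.7 Fxy -0.5 0.5 Mz 0.003 est below rim 15.3
t 13.25 edge z 69.03 mm, yaw 18.0, Fz 5.6 Fxy 0.1 0.2 Mz -0.009 est below rim 14.4
```

It now rides at about 15 mm, so the drop came by about yaw 5° and I have run on to the next catch. I'll unload, turn back to about yaw 6°, and press to confirm the depth.

```bash
python3 -m jog '[{"dx":0,"dy":0,"dz":-0.003,"twist":0},{"dx":0,"dy":0,"dz":-0.006,"twist":0},{"dx":0,"dy":0,"dz":-0.006,"twist":3},{"dx":0,"dy":0,"dz":-0.006,"twist":7},{"dx":0,"dy":0,"dz":-0.006,"twist":11}]' >/dev/null; python3 s.py
for i in 1 2 3 ; do python3 -m jog '[{"dx":0,"dy":0,"dz":0.001,"twist":0},{"dx":0,"dy":0,"dz":0.002,"twist":0},{"dx":0,"dy":0,"dz":0.002,"twist":0}]' >/dev/null; python3 s.py; done
```

```text
t 13.67 edge z 75.21 mm, yaw 6.8, Fz 0.9 Fxy 1.2 -0.4 Mz 0.030 est below rim 12.8
t 13.92 edge z 72.86 mm, yaw 7.1, Fz -0.6 Fxy -0.4 0.5 Mz -0.023 est below rim 15.1
t 14.17 edge z 70.84 mm, yaw 7.0, Fz 0.2 Fxy 0.1 -0.3 Mz 0.050 est below rim 17.2
t 14.42 edge z 68.99 mm, yaw 7.0, Fz 2.4 Fxy 0.1 0.3 Mz 0.026 est below rim 17.6
```

It has dropped in at about 17.4 mm. Now I'll screw it clockwise, following the lead and watching the moment.

```bash
for i in 1 2 3 4; do python3 -m jog '[{"dx":0,"dy":0,"dz":0.0002,"twist":3},{"dx":0,"dy":0,"dz":0.0004,"twist":6},{"dx":0,"dy":0,"dz":0.0006,"twist":9},{"dx":0,"dy":0,"dz":0.0008,"twist":12}]' >/dev/null; python3 s.py; done
```

```text
t 14.75 edge z 68.37 mm, yaw -5.1, Fz 3.1 Fxy -1.1 0.2 Mz 0.101 est below rim 17.5
t 15.08 edge z 67.53 mm, yaw -17.1, Fz 3.0 Fxy -0.6 0.7 Mz 0.029 est below rim 18.5
t 15.42 edge z 66.74 mm, yaw -29.1, Fz 2.6 Fxy 0.1 1.3 Mz 0.011 est below rim 19.7
t 15.75 edge z 65.94 mm, yaw -41.1, Fz 3.2 Fxy -0.6 0.6 Mz 0.061 est below rim 19.8
```

```bash
for i in 1 2 3 4; do python3 -m jog '[{"dx":0,"dy":0,"dz":0.0002,"twist":2.5},{"dx":0,"dy":0,"dz":0.0003,"twist":5},{"dx":0,"dy":0,"dz":0.0004,"twist":7},{"dx":0,"dy":0,"dz":0.0004,"twist":7}]' >/dev/null; python3 s.py; done
```

```text
t 16.08 edge z 65.53 mm, yaw -48.1, Fz 2.9 Fxy 0.1 1.1 Mz 0.074 est below rim 20.6
t 16.42 edge z 65.11 mm, yaw -55.0, Fz 2.8 Fxy -0.1 1.4 Mz 0.072 est below rim 21.1
t 16.75 edge z 64.74 mm, yaw -61.9, Fz 2.9 Fxy 2.5 3.0 Mz 0.208 est below rim 21.4
t 17.08 edge z 64.39 mm, yaw -68.9, Fz 2.8 Fxy 2.2 2.5 Mz 0.433 est below rim 21.8
```

The stop is reached: 21.4 mm or more below the rim, with the moment rising steeply. I'll ease off, open, and retreat upwards.

```bash
python3 -m jog '[{"dx":0,"dy":0,"dz":0,"twist":-3},{"dx":0,"dy":0,"dz":-0.001,"twist":-7},{"dx":0,"dy":0,"dz":-0.0015,"twist":-10},{"dx":0,"dy":0,"dz":-0.0015,"twist":-10}]' >/dev/null; python3 s.py
python3 -m jog '[{"dx":0,"dy":0,"dz":0,"twist":0},{"dx":0,"dy":0,"dz":0,"twist":0},{"dx":0,"dy":0,"dz":0,"twist":0},{"dx":0,"dy":0,"dz":0,"twist":0},{"dx":0,"dy":0,"dz":0,"twist":0}]' 1
python3 -m jog '[{"dx":0,"dy":0,"dz":-0.01,"twist":0},{"dx":0,"dy":0,"dz":-0.03,"twist":0},{"dx":0,"dy":0,"dz":-0.06,"twist":0},{"dx":0,"dy":0,"dz":-0.1,"twist":0},{"dx":0,"dy":0,"dz":-0.12,"twist":0}]'
python3 - <<'E'
from h import *
st=sensors.observe()
cv2.imwrite('pics/s5.png',viewer.grab_frame('scene')[130:300,150:360].repeat(3,0).repeat(3,1)); im=viewer.grab_frame('wrist'); cv2.imwrite('pics/w5.png',im)
print(st['wrist_force'],st['finger_force'])
E
```

```text
t 17.42 edge z 65.85 mm, yaw -58.7, Fz 1.9 Fxy 2.7 2.3 Mz 0.074 est below rim 21.3
clock: 17.83
tcp_pos: [0.4474, -0.1268, 0.0824]
tcp_rot: [3.141, 0.0, -1.03]
wrist_force: [-0.5, -0.1, -1.0]
width: 0.994
finger_force: 0.0
clock: 18.25
tcp_pos: [0.4481, -0.1271, 0.2061]
tcp_rot: [-3.14, -0.004, -1.03]
wrist_force: [0.2, -1.1, 0.8]
width: 1.0
finger_force: 0.0
[ 0.22709724 -1.12087248  0.78734003] 0.0
```

View pics/s5.png

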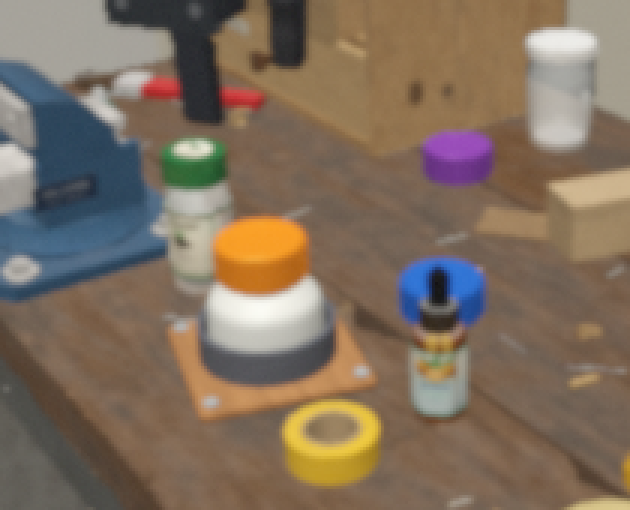

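View pics/w5.png

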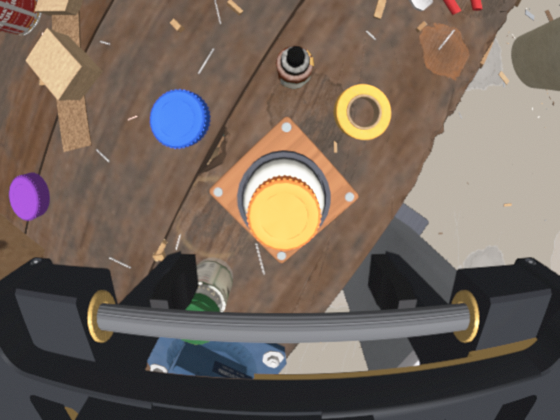

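The cap sits level and low on the jar, at (262,255) in the scene crop and (285,213) in the wrist view. The neighbours are unmoved and the gripper is clear.

```bash
python3 -m jog '[{"dx":0,"dy":0,"dz":0,"twist":0},{"dx":0,"dy":0,"dz":0,"twist":0},{"dx":0,"dy":0,"dz":0,"twist":0}]' >/dev/null
python3 -c "
from rig import manip
print(manip.finish_job())"
```

```text
the job is handed in; nothing more can be done
None
```

The orange cap is screwed down to its stop on the white jar, about 21.4 mm below the rim by force and position readings, and released; the neighbours look unmoved, and I handed the job in at about 18.6 s, but it returned no verdict.

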